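# Stack a bearing cartridge and hold a bore probe centred in its guide plate

### The arm

A 6-joint arm with a two-finger parallel gripper is mounted at the origin on the work surface. World frame = base frame: x ahead of the robot, y to its left, z up, the work surface at z = 0. Lengths are in m, angles in rad, forces in N, time in s.
With the tool pointing down it reaches from about 0.325 to 0.9 m from the base axis. Payload 6.1 kg.
Tool frame: the origin (TCP) lies at the very end of the fingers, on their centre line; the grasp point (between the pads) lies 19 mm behind it; z points along the fingers, y is the direction in which the jaws open and shut (so a half turn about z gives the same grasp; the last joint's range is limited). The gripper opens to 85 mm and grips with 20 to 120 N. Pads are 22 mm wide; open, the fingers measure 114 mm over their backs; the gripper's body (76 mm by 85 mm) begins 54 mm behind the grasp point. The pads swing forward as they close: fully open they stand 13 mm farther back than shut.
Start: joints at [-1.43, 0.22, 1.526, -0, 1.395, -0.126], TCP at [0.165, -0.603, 0.231] pointing down, gripper open.
Joint ranges: [-2.98, 2.98], [-0.91, 2.08], [0.09, 2.57], [-1.24, 4.39], [0.2, 2.65], [-2.68, 2.68]. Speed limits (rad/s): [2.57, 2.57, 3.01, 3.14, 3.14, 3.14].

### API

Orientations are given as a unit quaternion [x, y, z, w].
In Python, from rig import ctrl gives the robot as it stands. Calls block until the motion is done:
- ctrl.move_to(position, orientation): joint-space move of the TCP to a pose.
- ctrl.servo_line(position, attitude=None, vel=0.15, max_force=None): straight line of the TCP; attitude=None keeps the orientation; vel is the mean speed in m/s. With max_force (N) it stops when the force on the tool has changed by that much, and returns True; else False.
- ctrl.goto_joints(angles): joint-space move.
- ctrl.set_gripper(opening, f_grip=None): finger opening in m; f_grip is the grip in N (None keeps the last); returns when the fingers have stopped.
- ctrl.wait(seconds).
- ctrl.ik(position, orientation): joint angles nearest the present ones, or None.
- ctrl.sense(): the state.
- ctrl.get_image(name): name is "scene" or "top" or "wrist"; returns a dict with "frame" (480x640x3 uint8, red, green, blue), "vfov" (degrees; the focal length in pixels is half the picture's height over the tangent of half this angle, whatever the lens; pixels are square), "cx", "cy" (the principal point, pixels), "cam_to_world" (4x4, takes a point from camera to world coordinates). Camera axes: x right, y down, z forward; pixel columns grow to the right and rows downward; lengths in m; the calibration is good to about 2 mm. The wrist camera is an equidistant fisheye: a pixel r from the principal point sees the ray r / f radians off the axis. A picture is of the moment at which its call begins. There is no depth.
A pose or a line that the arm cannot do raises ctrl.Unreachable and nothing moves.
- ctrl.close_job(): hands the job in, once; it reports no verdict.
The state is a dict: "time_s": time; "joints": joint angles; "joint_velocities": joint speeds; "joint_torque": joint torques, N m; "ee_pos": TCP position; "eef_rot": TCP orientation; "contact_force": force on the tool from outside, world axes, zero at the start; "moment": the same for the moment, N m; "grip_width": finger opening in m.
Only numpy, scipy, OpenCV 4.12 (cv2) and the standard library are available. Lean on these libraries where they do the work, as an engineer would, in place of code of your own. Each camera call takes 0.05 s, during which the arm holds its last target. There are 200 camera calls.

### The job

Finish the stack in the assembly nest: seat the black spacer squarely on the blue housing, then the brass guide plate squarely on the spacer. Then take the yellow-handled bore probe out of its stand by the handle and lower it upright through the guide plate's hole until the red band on its rod is level with the plate's top face, never letting the probe touch the stack or the nest, and finish while still holding it there, still and centred in the hole. Leave the oil bottle, the wrench and the steel collar alone.

Things in the scene. Friction and masses are not known exactly. Their poses are not given: they have to be found in the camera images.
- nest: Assembly nest fixed to the bench: dark steel base 84 x 84 x 10 mm, on it a blue housing 52 x 52 x 20 mm (top face 30 mm above the bench) with an open 34 mm hole down to the base's top face. Four L-shaped aluminium corner posts, 7 mm thick and 67 mm high, form a square pocket around it (see point pocket). Origin: centre of the base's underside, on the bench; x, y along its sides, z up.
- pocket (a point): Centre of the pocket's floor (the housing's top face), 30 mm above the nest's origin, same axes. The pocket is 56 x 56 mm; the posts' inner faces are straight up to 58 mm above the bench, then flare outwards by 4 mm up to 67 mm, so parts slide in. Each post covers 8 mm of a side from the corner, so every side has a 40 mm wide gap in its middle for a finger.
- spacer: Loose black plastic spacer, 52 x 52 x 16 mm, with a 34 mm round hole through its middle, lying flat on the bench at the start; about 0.05 kg. Origin: centre of its underside; x and y along its sides, z up. It may go in at any quarter turn and, seated, its underside is 30 mm above the bench.
- guide_plate: Loose brass guide plate, 52 x 52 x 16 mm, with a 22 mm round guide hole through its middle, lying flat on the bench at the start; about 0.28 kg. Origin: centre of its underside; x and y along its sides, z up. It may go in at any quarter turn and, seated, its underside is 46 mm and its top face 62 mm above the bench.
- guide_bore (a point): Centre of the guide hole at the level of the guide plate's top face (16 mm above the plate's origin).
- probe: Loose bore probe, about 0.11 kg: a round steel rod, 8 mm across, the lowest 80 mm, below a square yellow handle 24 x 24 x 50 mm (80 to 130 mm above the tip; a 4 mm black cap on top). Origin: the rod's tip, on its axis; z runs up the rod, x and y square to the handle's faces. At the start it hangs upright in the stand, handle resting on the stand's top, tip 8 mm above the bench.
- probe_band (a point): Middle of the red band round the rod, on its axis, 40 mm above the tip; the band is 6 mm wide.
- stand: White plastic probe stand fixed to the bench: base 60 x 60 x 5 mm, two side walls, and a 50 x 50 mm top whose upper face is 88 mm above the bench, with a 14 mm hole for the rod in its centre. Origin: centre of its underside, z up. The probe lifts straight up out of it: its tip clears the top after 80 mm.
- oil_bottle: Green oil bottle with a red cap, 52 mm in diameter, 120 mm tall, standing on the bench; a bystander. Origin: centre of its underside.
- wrench: Steel wrench 140 mm long lying flat on the bench, beyond the nest; a bystander. Origin: on its underside near its middle, x along its length.
- collar: Plain steel collar, 48 mm outside diameter, 24 mm tall, standing flat on the bench; a bystander. Origin: centre of its underside.
Not all that is in view belongs to the job. Of the things shaped like the guide_plate, the brass one is meant.

How it is judged:
On the way, in this order (a step that is already met when the one before it is completed fails the run):
1. the spacer is seated squarely on the housing in the nest and let go (horizontal distance between spacer and nest below 0.004 m and z of spacer in the frame of nest between 0.0275 and 0.0325 m and angle between spacer's own z axis and vertical below 0.04 rad and (angle between the x axis of spacer and the x axis of nest, either way round below 0.12 rad or angle between the x axis of spacer and the y axis of nest, either way round below 0.12 rad) and contact force between the fingers and spacer below 0.1 N), for 0.2 s.
2. the guide plate is seated squarely on the spacer in the nest and let go (horizontal distance between each of spacer, guide_plate and nest below 0.004 m and z of spacer in the frame of nest between 0.0275 and 0.0325 m and angle between each of spacer, guide_plate's own z axis and vertical below 0.04 rad and (angle between the x axis of spacer and the x axis of nest, either way round below 0.12 rad or angle between the x axis of spacer and the y axis of nest, either way round below 0.12 rad) and z of guide_plate in the frame of nest between 0.0435 and 0.0485 m and (angle between the x axis of guide_plate and the x axis of nest, either way round below 0.12 rad or angle between the x axis of guide_plate and the y axis of nest, either way round below 0.12 rad) and contact force between the fingers and guide_plate below 0.1 N), for 0.2 s.
3. the probe hangs from the fingers, its tip in the guide hole and near its axis (horizontal distance between guide_plate and nest below 0.004 m and z of guide_plate in the frame of nest between 0.0435 and 0.0485 m and angle between guide_plate's own z axis and vertical below 0.04 rad and (angle between the x axis of guide_plate and the x axis of nest, either way round below 0.12 rad or angle between the x axis of guide_plate and the y axis of nest, either way round below 0.12 rad) and z of probe in the frame of guide_bore below -0.005 m and horizontal distance between probe and guide_bore below 0.006 m and contact force between the fingers and probe above 1 N), for 0.1 s.
At the end, for the whole second after the job is handed in: Spacer and guide plate seated in the nest (height 2.5 mm, sideways 4 mm, level 0.04 rad, square 0.12 rad), not touched by the fingers; the fingers hold the probe still and upright (0.06 rad), tip 32 to 48 mm below the plate's top, tip and band within 4 mm of the hole's centre (all of step 2 and contact force between the fingers and spacer below 0.1 N and horizontal distance between each of probe, probe_band and guide_bore below 0.004 m and z of probe in the frame of guide_bore between -0.048 and -0.032 m and angle between probe's own z axis and vertical below 0.06 rad and contact force between the fingers and probe above 1 N and linear speed of probe below 0.02 m/s); the arm keeps its last pose, push and grip.
It fails at once if the probe touches the guide plate, the spacer or the nest (contact force between probe and guide_plate above 0.2 N or contact force between probe and spacer above 0.2 N or contact force between probe and nest above 0.2 N).
It fails at once if the oil bottle, wrench or collar is moved by more than 20 mm or the bottle tipped (distance of any of oil_bottle, wrench, collar from where it was at the start of the episode above 0.02 m or angle between oil_bottle's own z axis and vertical above 0.4 rad).
It also fails if it takes over 61 s, if anything falls off the work surface, if the arm or the gripper's body presses on something with over 40 N, if the wrist force passes 120 N, or if a joint passes its speed limit or range.

## Working session

There is one attempt and no reset: what is moved stays moved. The work goes in short steps, each a Python script; the robot and the scene stay as the last script left them, time stands still between calls to the robot, and variables do not carry over. Pictures are saved under pics/ and viewed, about 8 in all and at most 12, crops included, and the job is handed in when it is done.

```bash
mkdir -p pics; ls
python3 - <<'E'
from rig import ctrl
import cv2,numpy as np
s=ctrl.sense();print(s)
for n in("scene","top"):
    d=ctrl.get_image(n);cv2.imwrite(f"pics/{n}0.png",d["frame"][:,:,::-1]);print(n,d["vfov"],d["cx"],d["cy"],np.round(d["cam_to_world"],3).tolist())
E
```

```text
pics
{'time_s': 0.0, 'joints': array([-1.43011295e+00,  2.21244998e-01,  1.52762042e+00,  2.36344320e-05,
        1.39471289e+00, -1.26131972e-01]), 'joint_velocities': array([ 0.00146327, -0.00093473,  0.0012528 ,  0.00015533,  0.00093209,
        0.00244787]), 'joint_torque': array([-2.39202425e-03, -4.96905541e+01, -3.89396238e+01, -4.09960194e-04,
        1.11374704e-02, -5.85158205e-06]), 'ee_pos': array([ 0.16468584, -0.60227629,  0.23018264]), 'eef_rot': array([ 9.91114175e-01,  1.33010174e-01,  4.40864082e-06, -9.92889578e-04]), 'contact_force': array([0.28736861, 0.33140836, 0.5882694 ]), 'moment': array([0.00043985, 0.03923808, 0.01844351]), 'grip_width': 0.08528231193638615}
scene 57.30154859596976 323.26750639795534 228.53971699914442 [[-0.322, 0.595, -0.736, 1.245], [0.947, 0.205, -0.249, 0.263], [0.002, -0.777, -0.63, 0.681], [0.0, 0.0, 0.0, 1.0]]
top 51.38801491727842 320.8281812730735 240.79431223349025 [[0.021, -0.991, 0.136, 0.446], [-1.0, -0.023, -0.015, 0.035], [0.018, -0.135, -0.991, 0.981], [0.0, 0.0, 0.0, 1.0]]
```

View pics/top0.png

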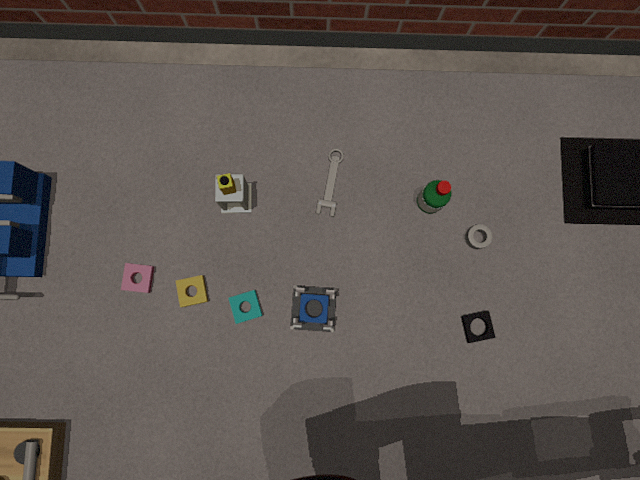

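View pics/scene0.png

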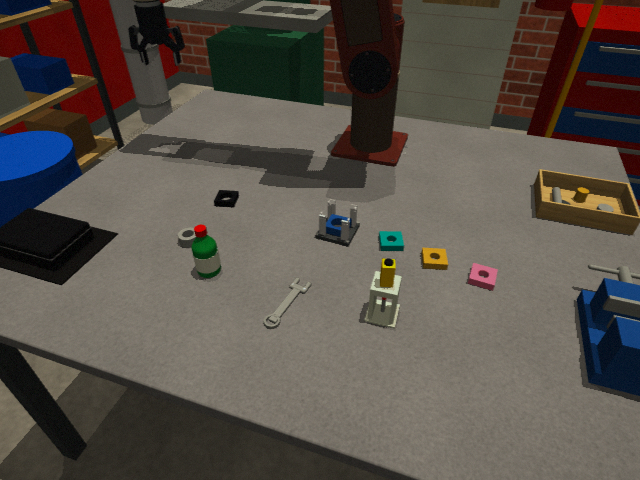

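The top view shows the spacer at (478,326), nest at (314,308), brass plate at (191,291), with teal and pink decoys either side of it. The probe cap is at (227,182), bottle at (436,195), collar at (479,237) and wrench at (331,185). The scene view agrees.

```bash
cat > h.py <<'E'
from rig import ctrl
import cv2,numpy as np
from scipy.spatial.transform import Rotation as R
def K(d):
    f=240/np.tan(np.radians(d["vfov"])/2); return np.array([[f,0,d["cx"]],[0,f,d["cy"]],[0,0,1.]])
def ray2plane(d,px,z,fish=False):
    px=np.float64(px).reshape(-1,1,2)
    n=(cv2.fisheye.undistortPoints(px,K(d),np.zeros(4)) if fish else cv2.undistortPoints(px,K(d),None)).reshape(-1,2)
    T=d["cam_to_world"]; r=np.c_[n,np.ones(len(n))]@T[:3,:3].T
    return (T[:3,3]+r*((z-T[2,3])/r[:,2])[:,None])[:,:2]
def ortho(d,c,z,half=.06,res=.0003,fish=False):
    """metric picture of plane z about c: column = -y, row = -x (robot's view)"""
    n=int(2*half/res); g=(np.arange(n)+.5)*res-half
    Y,X=np.meshgrid(c[1]-g,c[0]-g)
    P=np.stack([X,Y,np.full_like(X,z)],-1).reshape(-1,1,3)
    W=np.linalg.inv(d["cam_to_world"]); rv=cv2.Rodrigues(W[:3,:3])[0]
    p=(cv2.fisheye.projectPoints(P,rv,W[:3,3],K(d),np.zeros(4)) if fish else cv2.projectPoints(P,rv,W[:3,3],K(d),None))[0].reshape(n,n,2).astype(np.float32)
    return cv2.remap(d["frame"],p[...,0],p[...,1],cv2.INTER_LINEAR)[:,:,::-1].copy()
def down(yaw):  # tool z down, jaw axis (tool y) along world yaw
    y=np.array([np.cos(yaw),np.sin(yaw),0]);z=np.array([0,0,-1.]);return R.from_matrix(np.c_[np.cross(y,z),y,z]).as_quat()
def jaw(q): v=R.from_quat(q).as_matrix()[:,1]; return np.arctan2(v[1],v[0])
def nearyaw(a,period=np.pi/2):  # nearest equivalent of jaw angle to the present one
    c=jaw(ctrl.sense()["eef_rot"]); return a+period*np.round((c-a)/period)
E
python3 - <<'E'
from h import *
d=ctrl.get_image("top")
for n,p,z in [("spacer",(478,326),.016),("nest",(314,308),.03),("brass",(191,291),.016),("cap",(224,180),.142),("bottle",(443,187),.12),("collar",(480,236),.024),("wr",(331,185),.005),("teal",(245,306),.016)]:
    print(n,ray2plane(d,p,z)[0].round(4))
w=ctrl.get_image("wrist");s=ctrl.sense();T=w["cam_to_world"]
M=R.from_quat(s["eef_rot"]).as_matrix()
print("cam in tool",M.T@(T[:3,3]-s["ee_pos"]),(M.T@T[:3,:3]).round(2).tolist(),w["vfov"])
p=ray2plane(d,(478,326),.016)[0]
print(jaw(s["eef_rot"]))
ctrl.move_to([p[0],p[1],.2],down(jaw(s["eef_rot"])))
w=ctrl.get_image("wrist");cv2.imwrite("pics/w1.png",w["frame"][:,:,::-1]); print(ctrl.sense()["time_s"],ctrl.sense()["ee_pos"])
o=ortho(w,p,.016,fish=True);cv2.imwrite("pics/o1.png",o)
cv2.imwrite("pics/c1.png",np.hstack([cv2.resize(w["frame"][:,:,::-1],(400,300)),o[50:350]]))
E
```

```text
spacer [ 0.4206 -0.2852]
nest [0.4482 0.0305]
brass [0.4756 0.267 ]
cap [0.663  0.1909]
bottle [ 0.6659 -0.1935]
collar [ 0.5942 -0.2903]
wr [0.6936 0.0018]
teal [0.4492 0.1625]
cam in tool [ 7.72785683e-02 -6.37832375e-06 -1.41929782e-01] [[0.0, -0.95, -0.3], [1.0, 0.0, -0.0], [0.0, -0.3, 0.95]] 65.70646984690485
-1.304025878592054
1.7667 [ 0.42034059 -0.28628572  0.20020339]
```

View pics/c1.png

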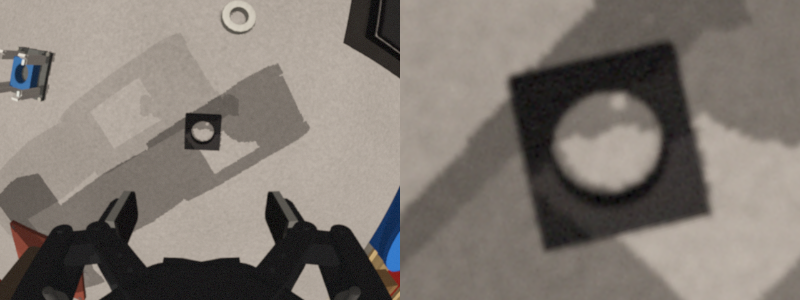

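The ortho view shows the black spacer cleanly, rotated about 12°, centred about 3 mm from my estimate. I'll segment it, grasp it, and look at the nest on the way.

```bash
cat >> h.py <<'E'
def rect(o,mask,c,res=.0003):
    """largest blob near the middle -> world centre, jaw angle, side lengths (mm)"""
    m=cv2.morphologyEx(mask.astype(np.uint8),cv2.MORPH_OPEN,np.ones((7,7)))
    cs=cv2.findContours(m,cv2.RETR_EXTERNAL,cv2.CHAIN_APPROX_NONE)[0]
    (u,v),wh,a=cv2.minAreaRect(max(cs,key=cv2.contourArea)); n=o.shape[0]/2; a=np.radians(a)
    return np.array([c[0]-(v-n)*res,c[1]-(u-n)*res]), np.arctan2(-np.cos(a),-np.sin(a)), np.array(wh)*res*1e3
E
python3 - <<'E'
from h import *
w=ctrl.get_image("wrist");p=np.array([.4222,-.288])
o=ortho(w,p,.016,half=.045,fish=True)
c,a,wh=rect(o,o.max(2)<65,p);print(c,a,wh)
if np.all(abs(wh-52)<4):
    a=nearyaw(a);q=down(a);print("jaw",a)
    ctrl.move_to([*c,.08],q);ctrl.servo_line([*c,.001],vel=.1,max_force=15)
    print(ctrl.sense()["ee_pos"]);ctrl.set_gripper(.045,30);print(ctrl.sense()["grip_width"])
    ctrl.servo_line([*c,.15],vel=.2)
    print("w",ctrl.sense()["grip_width"])
    ctrl.move_to([.375,.03,.27],down(-np.pi/2))
    w=ctrl.get_image("wrist");o=ortho(w,(.448,.03),.03,half=.06,fish=True)
    o2=ortho(w,(.448,.03),.067,half=.06,fish=True);cv2.imwrite("pics/nest.png",np.hstack([o,o2]))
    s=ctrl.sense();print(s["time_s"],s["grip_width"],w["cam_to_world"][:3,3])
E
```

```text
[ 0.42218235 -0.28762058] -2.922923692276695 [53.49505005 51.51014099]
jaw -1.3521273654817985
[ 0.42273095 -0.28810273  0.00169468]
0.05149079220830959
w 0.05136076012182968
5.9583 0.05123929339273906 [0.45248208 0.02928645 0.41128481]
```

View pics/nest.png

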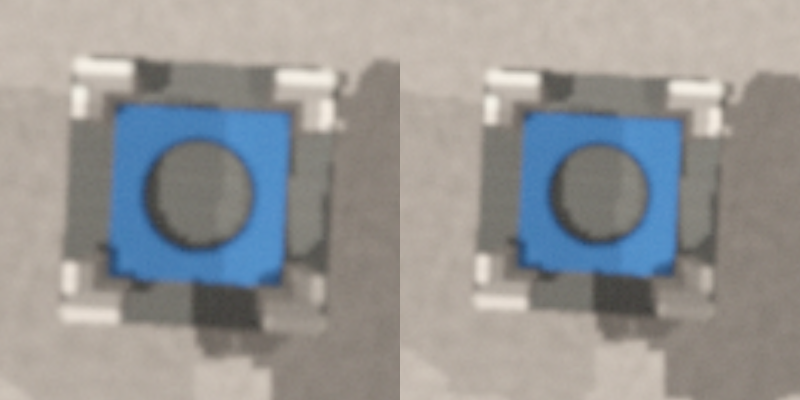

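Nest: the blue housing's corners in the z=30 mm ortho are (117,103), (291,112), (282,285) and (108,273), so the centre is ≈(0.450, 0.030) with a 3° turn. The post tops in the z=67 mm ortho agree. Now placing the spacer, then looking at the result.

Run:
```python
from h import *
w=ctrl.get_image("wrist");p=np.array([.45,.03])
o=ortho(w,p,.03,half=.045,fish=True).astype(int)
c,a,wh=rect(o,o[...,0]-o[...,2]>50,p);a=nearyaw(a);print(c,a,wh)
np.save("nest.npy",[*c,a]);q=down(a)
ctrl.move_to([*c,.09],q)
hit=ctrl.servo_line([*c,.0315],vel=.06,max_force=15);s=ctrl.sense();print(hit,s["ee_pos"],s["contact_force"])
if s["ee_pos"][2]<.035:
    ctrl.set_gripper(.075);ctrl.servo_line([*c,.12],vel=.2)
    ctrl.move_to([c[0]-.075,c[1],.25],q)
w=ctrl.get_image("wrist");o=ortho(w,c,.046,half=.045,fish=True)
b=np.array([.4756,.267])
if s["ee_pos"][2]<.035:
    ctrl.move_to([b[0]-.06,b[1]-.03,.2],q)
    w=ctrl.get_image("wrist");o2=ortho(w,b,.016,half=.045,fish=True);np.save("o2.npy",o2);o=np.hstack([o,o2])
cv2.imwrite("pics/s2.png",o);print(ctrl.sense()["time_s"])
```

```text
[0.44942414 0.03022167] -1.624797830946111 [52.74732056 52.77970734]
True [0.44933267 0.03020181 0.03171657] [-0.53510849  0.24987766  5.23221769]
10.3417
```

View pics/s2.png

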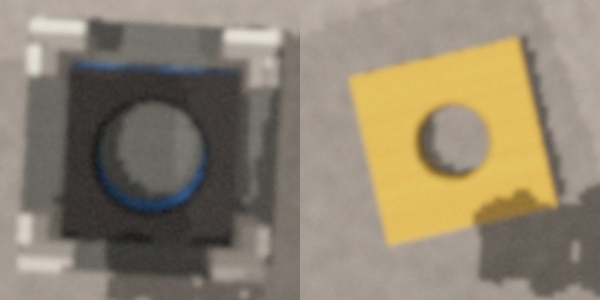

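The spacer sits inside all four posts, corners ≈(70,70), (245,75), (235,243) and (62,235), so it's seated. The brass plate's corners are (50,76), (221,38), (257,206) and (88,245). Next I pick and place the plate, then view the stack and the probe.

Run:
```python
from h import *
n=np.load("nest.npy");c=n[:2]
b=np.array([.4782,.2658]);a=nearyaw(-1.352);q=down(a)
ctrl.set_gripper(.085)
ctrl.move_to([*b,.08],q);ctrl.servo_line([*b,.001],vel=.1,max_force=15)
print(ctrl.sense()["ee_pos"]);ctrl.set_gripper(.045,60);print(ctrl.sense()["grip_width"])
ctrl.servo_line([*b,.15],vel=.2);print(ctrl.sense()["grip_width"])
t=c+[.0005,0]
q=down(n[2]);ctrl.move_to([*t,.105],q)
print(ctrl.sense()["contact_force"])
hit=ctrl.servo_line([*t,.0475],vel=.06,max_force=15);s=ctrl.sense();print(hit,s["ee_pos"],s["contact_force"],s["grip_width"])
if s["ee_pos"][2]<.051:
    ctrl.set_gripper(.075);ctrl.servo_line([*t,.13],vel=.2)
    ctrl.move_to([c[0]-.06,c[1],.25],q)
    w=ctrl.get_image("wrist");o=ortho(w,c,.062,half=.045,fish=True)
    p=np.array([.663,.191])
    ctrl.move_to([p[0]-.065,p[1],.29],q)
    w=ctrl.get_image("wrist");o2=ortho(w,p,.142,half=.045,fish=True);o=np.hstack([o,o2])
    d=ctrl.get_image("top");o3=ortho(d,p,.142,half=.045);o4=ortho(d,c,.062,half=.045)
    o=np.vstack([o,np.hstack([o4,o3])]);np.save("w.npy",w,allow_pickle=True)
    cv2.imwrite("pics/s3.png",o)
print(ctrl.sense()["time_s"])
```

```text
[0.47882657 0.26607358 0.00169836]
0.05039419657886721
0.0503395605310061
[ 0.17030809 -0.15220749 -2.63698339]
True [0.4490394  0.03025915 0.04799054] [-1.35626377 -0.14673705  5.28045883] 0.0501908858066308
18.0583
```

View pics/s3.png

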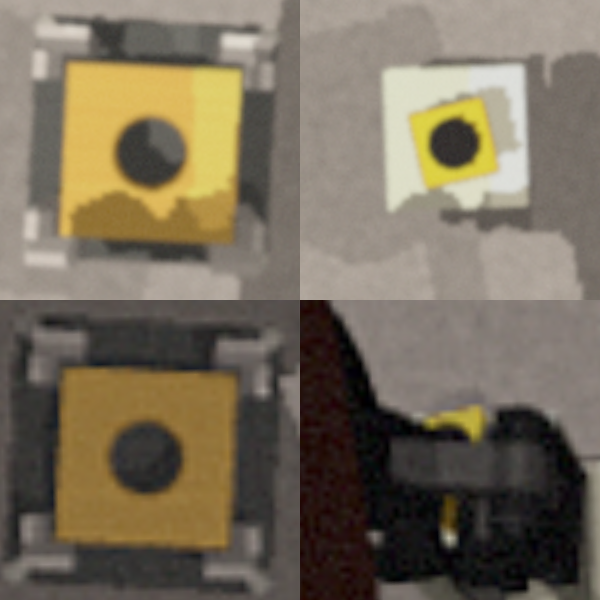

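The plate is seated: corners (67,62), (242,68), (233,243) and (59,236), hole at (150,152), giving (0.4487, 0.0302). The handle's corners are (109,112), (183,97), (198,172) and (127,188), so the probe is at (0.665, 0.190) with jaw angle −1.362. I'll grip it, lift it and hold it above the hole for a check.

Run:
```python
from h import *
p=np.array([.663,.191])
w=ctrl.get_image("wrist");o=ortho(w,p,.136,half=.045,fish=True).astype(int)
m=(o[...,1]-o[...,0]>70)&(o[...,1]>80)
c,a,wh=rect(o,m,p);print(c,a,wh)
if not np.all(abs(wh-24)<2) : c,a=np.array([.6652,.1896]),-1.362
a=nearyaw(a);q=down(a);print(c,a)
ctrl.set_gripper(.06);ctrl.move_to([*c,.2],q);hit=ctrl.servo_line([*c,.094],vel=.12,max_force=15)
print(hit,ctrl.sense()["ee_pos"]);ctrl.set_gripper(.015,60);s=ctrl.sense();print(s["grip_width"],s["ee_pos"])
z0=s["ee_pos"][2];ctrl.servo_line([*c,.25],vel=.12)
h=np.array([.4487,.0302]);ctrl.move_to([*h,.23],q);ctrl.servo_line([*h,.172],vel=.1);ctrl.wait(.4)
s=ctrl.sense();print(z0,s["ee_pos"],s["grip_width"],s["time_s"],s["contact_force"])
np.save("z0.npy",z0)
out=[]
for n in("wrist","top","scene"):
    d=ctrl.get_image(n);f=d["frame"][:,:,::-1]
    np.save(f"d_{n}.npy",d,allow_pickle=True)
    W=np.linalg.inv(d["cam_to_world"]);P=np.array([[*h,.1]])
    u=(cv2.fisheye.projectPoints(P[None],cv2.Rodrigues(W[:3,:3])[0],W[:3,3],K(d),np.zeros(4)) if n=="wrist" else cv2.projectPoints(P,cv2.Rodrigues(W[:3,:3])[0],W[:3,3],K(d),None))[0].ravel().astype(int)
    r=65 if n=="wrist" else 40
    x0,y0=max(u[0]-r,0),max(min(u[1]-r,480-2*r),0);print(n,x0,y0,400/2/r)
    out.append(cv2.resize(f[y0:y0+2*r,x0:x0+2*r],(400,400),interpolation=cv2.INTER_CUBIC))
cv2.imwrite("pics/s4.png",cv2.resize(np.hstack([out[0],out[2]]),(800,400)));cv2.imwrite("pics/s4t.png",out[1])
```

```text
[0.6651  0.18995] -2.896614057551693 [23.64722214 23.42893982]
[0.6651  0.18995] -1.3258177307567967
False [0.66592864 0.19009899 0.09526687]
0.023717669953077652 [0.66572761 0.19006062 0.09502476]
0.09502476399339521 [0.44888887 0.03015854 0.17233245] 0.023651785050271552 24.0167 [-0.00309641 -0.39092112 -1.38530492]
wrist 256 189 3.076923076923077
top 274 267 5.0
scene 298 157 5.0
```

View pics/s4.png

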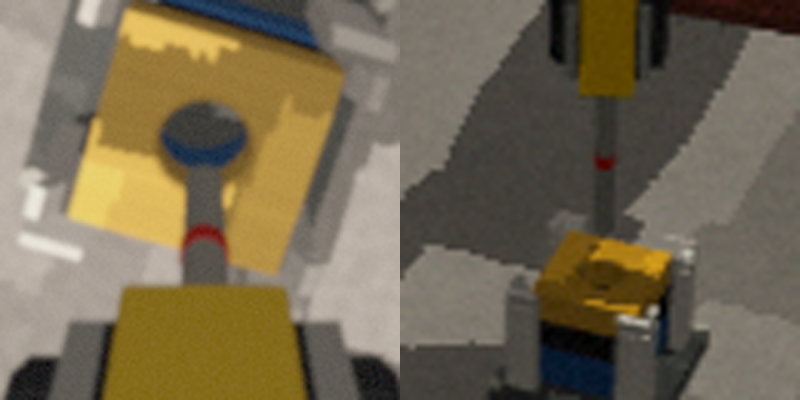

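The wrist crop shows the hole centre at about (203,135) and the rod tip at about (205,168). The scene crop shows the rod at u≈204, tip v≈235, with the hole at about (203,273). I'll compare tip and hole within each camera.

Run:
```python
from h import *
for n,hp,tp in(("wrist",(256+203/3.077,189+136/3.077),(256+205/3.077,189+170/3.077)),("scene",(298+203/5,157+273/5),(298+204/5,157+235/5))):
    d=np.load(f"d_{n}.npy",allow_pickle=True).item();f=n=="wrist"
    a=ray2plane(d,hp,.062,f)[0];b=ray2plane(d,tp,.0853,f)[0];print(n,"hole",a.round(4),"tip",b.round(4),"diff mm",((b-a)*1e3).round(1))
    if f:
        o=ortho(d,[.4487,.0302],.062,half=.04,fish=True);t=ortho(d,[.4487,.0302],.0853,half=.04,fish=True)
d=np.load("d_top.npy",allow_pickle=True).item()
x=np.hstack([o,t]);x=np.vstack([x,np.hstack([cv2.resize(cv2.imread("pics/s4t.png"),(266,266)),ortho(np.load("d_scene.npy",allow_pickle=True).item(),[.4487,.0302],.062,half=.04)])]);cv2.imwrite("pics/s5.png",x)
```

```text
wrist hole [0.4509 0.0306] tip [0.4505 0.03  ] diff mm [-0.4 -0.5]
scene hole [0.4502 0.0321] tip [0.452  0.0326] diff mm [1.8 0.4]
```

View pics/s5.png

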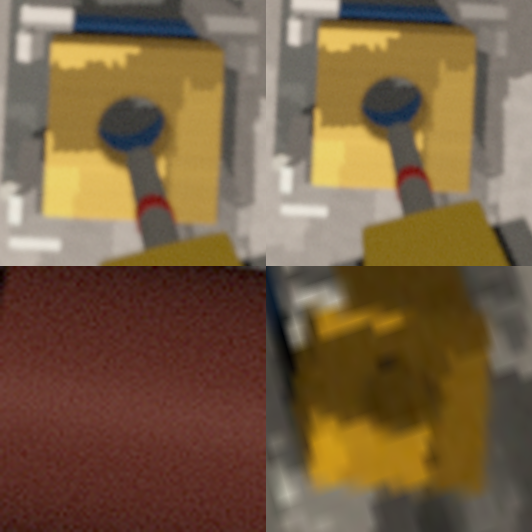

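Allowing for the 4 mm rod radius (the visible end is the rod's near edge), both cameras and the grasp log put the tip about 1–1.5 mm short of the hole in x, and within 1 mm in y. I'll shift x by 1.2 mm, lower it with 7 mm of clearance, and check.

Run:
```python
from h import *
z=float(np.load("z0.npy"))+.014
h=[.4499,.0302]
ctrl.servo_line([*h,.172],vel=.02);ctrl.wait(.2)
hit=ctrl.servo_line([*h,z-.0003],vel=.04,max_force=6);ctrl.wait(.5)
s=ctrl.sense();print(hit,z,s["ee_pos"],s["grip_width"],s["contact_force"],s["time_s"])
d=ctrl.get_image("scene")["frame"][:,:,::-1];w=ctrl.get_image("wrist")["frame"][:,:,::-1]
cv2.imwrite("pics/s6.png",np.hstack([cv2.resize(w[175:305,256:386],(400,400),interpolation=cv2.INTER_CUBIC),cv2.resize(d[175:245,303:373],(400,400),interpolation=cv2.INTER_CUBIC)]))
```

```text
False 0.10902476399339521 [0.44992889 0.03018981 0.10875539] 0.023209479456048773 [-0.2480121  -0.36011881 -0.28961111] 26.85
```

View pics/s6.png

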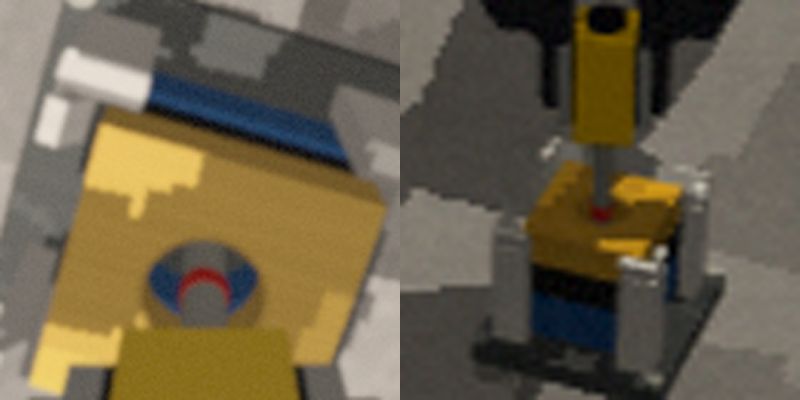

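In the wrist crop the hole spans u 143–266 (centre ≈204), with its v centre ≈297. The rod at the band is at ≈(205,297), so it's centred, and the scene crop shows the red band (601,213) level with the plate's top. The z force reading has changed by about 1 N, so I'll check it's steady and then hand in.

Run:
```python
from h import *
F=[]
for _ in range(8): ctrl.wait(.1);F.append(ctrl.sense()["contact_force"])
print(np.mean(F,0),np.std(F,0));s=ctrl.sense();print(s["ee_pos"],abs(s["joint_velocities"]).max())
ctrl.close_job()
```

```text
[-0.02959832 -0.1760799  -1.27930688] [0.27210506 0.45367376 0.52136654]
[0.44991039 0.03020395 0.10872722] 0.002424317341230466
the job is handed in; nothing more can be done
```

I seated the spacer and then the brass plate in the nest. The probe was lowered through the plate's hole, and I handed the job in at about 28 s (limit 61 s) with the gripper still holding it. The controller reported no verdict.

**Last checks:**
- **Probe position:** the wrist image shows the rod centred in the hole to about 1 mm. The scene image shows the red band level with the plate's top; from the arm's height the tip is about 40 mm below it.
- **Forces:** one reading before hand-in had lost about 1 N of downward load, which could have meant the probe was resting on something. Averaged over eight readings, the load is −1.28 N, about the probe's weight, with sideways forces within noise (about ±0.5 N). That fits a freely hanging probe.
- **Stillness:** the arm was stationary at hand-in, with joint speeds below 0.003 rad/s.

**Where measurements disagreed:**
- **Plate hole:** the top camera placed it about 2 mm from the wrist camera's estimate. That is within the stated calibration error, and I used the wrist value.
- **Spacer:** it looked about 2 mm off the housing's centre in x, which is the pocket's play and inside the 4 mm limit.
- **Probe before lowering:** it sat about 1–1.5 mm short of the hole, so I shifted it 1.2 mm.

I did not check the bottle, wrench and collar in a picture at the end, but no grasp or placing was near them.

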